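Find the radius leaf that fits a shoe heel

TASK

Take the heel block that stands on the cork mat and feel its rounded back gently in the notches of the aluminium radius leaves: touch it to at least one that does not fit it, for comparison, and find the one where it neither stands off nor rocks. Then press it squarely home in the fitting leaf with a light steady push, let go and leave it standing seated on the bench there. Do not mark the leaves by pushing hard, and leave the other two heels and the things around alone.

Things in the scene. Friction and masses are not known exactly. Their poses are not given: they have to be found in the camera images.
- heel_a: heel block, stacked wood on a thin rubber foot: 56 mm wide (y), 50 tall, 54 to 68 front to back (x), 0.11-0.23 kg, standing flat. Its back is one convex arc over the whole width, axis vertical, radius 30, 38 or 50 mm (which is not told). Origin: on its underside, on the arc's axis, so the crown is one radius away towards +x; the flat breast is 18 to 24 mm towards -x
- heel_b: another heel block, as heel_a but for its radius and depth. The three have radii of 30, 38 and 50 mm in an order not told. Their sides are flat and parallel from x = -18 to x = +10 mm at least. Any of the three may be the one on the cork mat; the other two stand on the plywood board. All face +x within 0.5 rad
- heel_c: the third heel block, as heel_a but for its radius and depth. Each heel fits just one of the leaves
- leaf_1: fixed aluminium radius leaf on the bench, 25 mm high, 60 wide (y). Its notch, open to the leaf's -x, is one concave arc, axis vertical, 50 mm across (y -25 to +25), radius 30, 38 or 50 mm (which is not told). Origin: on the bench, on the arc's axis, one radius in front (-x) of the notch bottom; a low steel foot reaches 60 mm behind the bottom. The bench within 60 mm in front of the origin is clear
- leaf_2: another radius leaf, as leaf_1 but for its radius. The three have 30, 38 and 50 mm in an order not told, one for each heel. In the matching leaf the heel touches all along its arc when the two origins coincide. Too tight a leaf stops it with its two corners about 12 to 27 mm before that; too wide a leaf lets it past that by 8 to 20 mm, and there it rocks and shifts sideways
- leaf_3: the third radius leaf, as leaf_1 but for its radius. All leaves are rigid and finely finished: a push of more than 20 N marks them, so close in slowly; hold the heel just over the bench to feel; a steady push of 7 to 12 N, kept for about half a second, seats a heel home
- mat: square cork mat, 90 x 90 x 3 mm, fixed to the bench; origin at the centre of its underside. The heel to be gauged stands on it, its origin within 20 mm of the mat's
- board: thin plywood board, 200 x 100 x 3 mm, fixed to the bench; origin at the centre of its underside. The two other heels stand on it and stay there
- polish_tin: flat round dark tin, 80 mm across, 26 mm high, origin at the centre of its underside; bystander
- spray_can: blue can, 52 mm across, 160 mm tall, origin at the centre of its underside; bystander
- hammer: hammer lying on the bench, 260 mm long; its origin near mid-length; bystander
Things that resemble listed ones, but are neither listed nor needed, are in the scene too. What is shaped like the heel_c but purple or turquoise is not meant.

How it is judged:
On the way, in this order (a step that is already met when the one before it is completed fails the run):
1. the heel from the cork mat is lifted off it (horizontal distance between each of heel_a, heel_b, heel_c and mat above 0.05 m), for 0.1 s.
2. a heel touches a leaf that does not fit it with more than 1 N, the axes of their arcs over 6 mm apart (((contact force between heel_a and leaf_1 above 1 N and horizontal distance between heel_a and leaf_1 above 0.006 m) or (contact force between heel_a and leaf_2 above 1 N and horizontal distance between heel_a and leaf_2 above 0.006 m) or (contact force between heel_a and leaf_3 above 1 N and horizontal distance between heel_a and leaf_3 above 0.006 m) or (contact force between heel_b and leaf_1 above 1 N and horizontal distance between heel_b and leaf_1 above 0.006 m) or (contact force between heel_b and leaf_2 above 1 N and horizontal distance between heel_b and leaf_2 above 0.006 m) or (contact force between heel_b and leaf_3 above 1 N and horizontal distance between heel_b and leaf_3 above 0.006 m) or (contact force between heel_c and leaf_1 above 1 N and horizontal distance between heel_c and leaf_1 above 0.006 m) or (contact force between heel_c and leaf_2 above 1 N and horizontal distance between heel_c and leaf_2 above 0.006 m) or (contact force between heel_c and leaf_3 above 1 N and horizontal distance between heel_c and leaf_3 above 0.006 m))), for 0.04 s.
3. that heel is then pressed home, square and without a gap, in the leaf of its own radius with more than 5 N for 0.3 s (((((horizontal distance between heel_a and leaf_1 below 0.0025 m and angle between the x axis of heel_a and the x axis of leaf_1, either way round below 0.08 rad and contact force between heel_a and leaf_1 above 5 N) or (horizontal distance between heel_a and leaf_2 below 0.0025 m and angle between the x axis of heel_a and the x axis of leaf_2, either way round below 0.08 rad and contact force between heel_a and leaf_2 above 5 N) or (horizontal distance between heel_a and leaf_3 below 0.0025 m and angle between the x axis of heel_a and the x axis of leaf_3, either way round below 0.08 rad and contact force between heel_a and leaf_3 above 5 N)) and height (world z) of heel_a below 0.003 m and angle between heel_a's own z axis and vertical below 0.05 rad and distance of each of heel_b, heel_c from where it was at the start of the episode below 0.01 m and horizontal distance between each of heel_b, heel_c and mat above 0.08 m) or (((horizontal distance between heel_b and leaf_1 below 0.0025 m and angle between the x axis of heel_b and the x axis of leaf_1, either way round below 0.08 rad and contact force between heel_b and leaf_1 above 5 N) or (horizontal distance between heel_b and leaf_2 below 0.0025 m and angle between the x axis of heel_b and the x axis of leaf_2, either way round below 0.08 rad and contact force between heel_b and leaf_2 above 5 N) or (horizontal distance between heel_b and leaf_3 below 0.0025 m and angle between the x axis of heel_b and the x axis of leaf_3, either way round below 0.08 rad and contact force between heel_b and leaf_3 above 5 N)) and height (world z) of heel_b below 0.003 m and angle between heel_b's own z axis and vertical below 0.05 rad and distance of each of heel_a, heel_c from where it was at the start of the episode below 0.01 m and horizontal distance between each of heel_a, heel_c and mat above 0.08 m) or (((horizontal distance between heel_c and leaf_1 below 0.0025 m and angle between the x axis of heel_c and the x axis of leaf_1, either way round below 0.08 rad and contact force between heel_c and leaf_1 above 5 N) or (horizontal distance between heel_c and leaf_2 below 0.0025 m and angle between the x axis of heel_c and the x axis of leaf_2, either way round below 0.08 rad and contact force between heel_c and leaf_2 above 5 N) or (horizontal distance between heel_c and leaf_3 below 0.0025 m and angle between the x axis of heel_c and the x axis of leaf_3, either way round below 0.08 rad and contact force between heel_c and leaf_3 above 5 N)) and height (world z) of heel_c below 0.003 m and angle between heel_c's own z axis and vertical below 0.05 rad and distance of each of heel_a, heel_b from where it was at the start of the episode below 0.01 m and horizontal distance between each of heel_a, heel_b and mat above 0.08 m))), for 0.3 s.
At the end, for the whole second after the job is handed in: The heel that stood on the cork mat stands upright and at rest on the bench in the leaf whose radius matches its back, the axes of the two arcs within 2.5 mm of each other and the heel within 0.08 rad of square; the other two heels still stand where they stood (((((horizontal distance between heel_a and leaf_1 below 0.0025 m and angle between the x axis of heel_a and the x axis of leaf_1, either way round below 0.08 rad) or (horizontal distance between heel_a and leaf_2 below 0.0025 m and angle between the x axis of heel_a and the x axis of leaf_2, either way round below 0.08 rad) or (horizontal distance between heel_a and leaf_3 below 0.0025 m and angle between the x axis of heel_a and the x axis of leaf_3, either way round below 0.08 rad)) and height (world z) of heel_a below 0.003 m and angle between heel_a's own z axis and vertical below 0.05 rad and distance of each of heel_b, heel_c from where it was at the start of the episode below 0.01 m and horizontal distance between each of heel_b, heel_c and mat above 0.08 m and linear speed of heel_a below 0.01 m/s) or (((horizontal distance between heel_b and leaf_1 below 0.0025 m and angle between the x axis of heel_b and the x axis of leaf_1, either way round below 0.08 rad) or (horizontal distance between heel_b and leaf_2 below 0.0025 m and angle between the x axis of heel_b and the x axis of leaf_2, either way round below 0.08 rad) or (horizontal distance between heel_b and leaf_3 below 0.0025 m and angle between the x axis of heel_b and the x axis of leaf_3, either way round below 0.08 rad)) and height (world z) of heel_b below 0.003 m and angle between heel_b's own z axis and vertical below 0.05 rad and distance of each of heel_a, heel_c from where it was at the start of the episode below 0.01 m and horizontal distance between each of heel_a, heel_c and mat above 0.08 m and linear speed of heel_b below 0.01 m/s) or (((horizontal distance between heel_c and leaf_1 below 0.0025 m and angle between the x axis of heel_c and the x axis of leaf_1, either way round below 0.08 rad) or (horizontal distance between heel_c and leaf_2 below 0.0025 m and angle between the x axis of heel_c and the x axis of leaf_2, either way round below 0.08 rad) or (horizontal distance between heel_c and leaf_3 below 0.0025 m and angle between the x axis of heel_c and the x axis of leaf_3, either way round below 0.08 rad)) and height (world z) of heel_c below 0.003 m and angle between heel_c's own z axis and vertical below 0.05 rad and distance of each of heel_a, heel_b from where it was at the start of the episode below 0.01 m and horizontal distance between each of heel_a, heel_b and mat above 0.08 m and linear speed of heel_c below 0.01 m/s))); the robot touches nothing.
It fails at once if a leaf is pushed with more than 22 N (contact force between any of leaf_1, leaf_2, leaf_3 and anything else above 22 N).
It fails at once if a second heel is moved (distance of each of heel_a, heel_b from where it was at the start of the episode above 0.012 m or distance of each of heel_a, heel_c from where it was at the start of the episode above 0.012 m or distance of each of heel_b, heel_c from where it was at the start of the episode above 0.012 m).
It fails at once if the tin, can or hammer is disturbed (distance of any of polish_tin, spray_can, hammer from where it was at the start of the episode above 0.015 m).
It also fails if it takes over 72 s, if anything falls off the work surface, if the arm or the gripper's body presses on something with over 40 N, if the wrist force passes 120 N, or if a joint passes its speed limit or range.

ROBOT

A 6-joint arm with a two-finger parallel gripper is mounted at the origin on the work surface. World frame = base frame: x ahead of the robot, y to its left, z up, the work surface at z = 0. Lengths are in m, angles in rad, forces in N, time in s.
With the tool pointing down it reaches from about 0.3 to 0.875 m from the base axis. Payload 6.4 kg.
Tool frame: the origin (TCP) lies at the very end of the fingers, on their centre line; the grasp point (between the pads) lies 19 mm behind it; z points along the fingers, y is the line along which they close (so a half turn about z gives the same grasp; the last joint's range is limited). The gripper opens to 85 mm and grips with 20 to 120 N. Pads are 22 mm wide; open, the fingers measure 114 mm over their backs; the gripper's body (76 mm by 85 mm) begins 54 mm behind the grasp point. The pads swing forward as they close: fully open they stand 13 mm farther back than shut.
Start: joints at [1.013, 0.181, 1.607, -0, 1.354, -0.206], TCP at [0.198, 0.54, 0.231] pointing down, gripper open.
Joint ranges: [-2.99, 2.99], [-0.89, 2.07], [0.3, 2.58], [-1.14, 4.28], [0, 2.63], [-3.12, 3.12]. Speed limits (rad/s): [2.57, 2.57, 3.01, 3.14, 3.14, 3.14].

INTERFACE

Orientations are given as a unit quaternion [w, x, y, z].
In Python, from bench import ctrl gives the robot as it stands.
- The arm moves only by the tool jog_arm, never from a script. Its argument "series" is a list that holds one entry, the list of rows, each a list of 7 numbers: the shift along the tool's x, y, z in mm, then the turn, a rotation vector about the tool's x, y, z in rad, then the finger opening in mm, from 0 to 85.4. In form: [[[tx, ty, tz, rx, ry, rz, gripper], ...]]. A call has exactly 10 rows; each row shifts and turns the commanded pose from where the row before left it, along the tool's axes as they then stand; what a row does not reach is not made up. A row lasts 1/10 s, in which the tool goes at most 50 mm and 8.59 degrees, less where a joint would pass 70% of its speed; a pose out of reach is approached as far as the arm can. A call with a gripper value outside its range is refused whole. The fingers move at their own pace and stop on an object; the grip force is fixed at half the most. Time passes only in rows, so rows that do not move let the fingers close, or fill a call up. It gives the time, the measured TCP pose, the force, the opening and the grip force at its end, in the units of the state.
- ctrl.get_obs(): the state, without advancing time (a new reading comes with each control period).
- ctrl.camera(name): name is "side" or "top"; returns a dict with "frame" (420x560x3 uint8, blue, green, red), "z_map" (420x560 float32, m along the optical axis (not along the pixel's ray), 0 where there is no reading), "fx", "fy", "cx", "cy" (pixels), "xyz" and "rotation" of the camera in the world. Camera axes: x right, y down, z forward; pixel columns grow to the right and rows downward; lengths in m; the calibration is good to about 2 mm. A picture is of the moment at which its call begins.
- ctrl.hand_in(): hands the job in; it is judged then, once.
The state is a dict: "time_s": time; "q": joint angles; "dq": joint speeds; "joint_efforts": joint torques, N m; "eef_pos": TCP position; "eef_rot": TCP orientation; "wrist_force": force on the tool from outside, world axes, zero at the start; "torque": the same for the moment, N m; "opening": opening from 0.0 (shut) to 1.0 (fully open); "grasp_force": force on a finger pad.
Only numpy, scipy, OpenCV 4.12 (cv2) and the standard library are available. Lean on these libraries where they do the work, as an engineer would, in place of code of your own. Each camera call takes 0.05 s, during which the arm holds its last target. There are 200 camera calls.

## Working session

There is one attempt and no reset: what is moved stays moved. The work goes in short steps, Python scripts to look and compute and a tool call to move; the robot and the scene stay as the last step left them, time stands still between calls to the robot, and variables do not carry over. Pictures are saved under pics/ and viewed, at most 10 in all, crops included, and the job is handed in when it is done.

Besides the shell and the picture viewer there is one more tool, called after ">>>" as name([rows], argument=value, ...), one row to a line, values as JSON. jog_arm: Moves the arm, as the interface text tells. Its arguments: {"type":"object","properties":{"series":{"type":"array"}},"required":["series"]}

```bash
mkdir -p pics
cat > h.py <<'E'
import numpy as np, cv2
from bench import ctrl
from scipy.spatial.transform import Rotation as R
def cam(n):
    c=ctrl.camera(n); r=np.array(c["rotation"],float)
    if r.shape!=(3,3): r=R.from_quat(np.roll(r.ravel(),-1)).as_matrix()
    c["R"]=r; return c
def pts(c):
    z=c["z_map"]; v,u=np.mgrid[:z.shape[0],:z.shape[1]]
    p=np.stack([(u-c["cx"])/c["fx"]*z,(v-c["cy"])/c["fy"]*z,z],-1)
    return p@c["R"].T+np.array(c["xyz"])
E
python3 - <<'E'
from h import *
for n in("top","side"):
    c=cam(n); cv2.imwrite(f"pics/{n}0.png",c["frame"]); np.savez(n+"0.npz",P=pts(c),f=c["frame"],z=c["z_map"])
    print(n,c["xyz"],c["rotation"],c["fx"],c["fy"],c["cx"],c["cy"])
print(ctrl.get_obs())
E
```

```text
top [0.37652172 0.02712139 0.99769308] [ 0.04634306 -0.70074782  0.71081997 -0.03924011] 397.8987484031734 397.8987484031734 283.2948896501038 204.72210180343762
side [ 0.45465331 -0.88499519  0.7667655 ] [-0.43584467  0.89985695 -0.01095391  0.0133008 ] 388.78920208257034 388.78920208257034 279.33861887526217 209.5795287082561
{'time_s': 0.1, 'q': array([ 1.01269520e+00,  1.81481400e-01,  1.60789823e+00, -9.08757070e-06,
        1.35379746e+00, -2.06281353e-01]), 'dq': array([-0.00080097, -0.00260826, -0.00226679, -0.00145103,  0.00131477,
       -0.00135893]), 'joint_efforts': array([ 3.72624190e-04, -4.45873368e+01, -3.52239633e+01, -3.85091698e-04,
        4.24589452e-03, -9.99873635e-06]), 'eef_pos': array([0.1978587 , 0.53936169, 0.23047073]), 'eef_rot': array([-2.91344970e-04,  1.75003035e-01,  9.84567575e-01, -7.36713906e-04]), 'wrist_force': array([-0.73845713, -0.66800657, -1.0459989 ]), 'torque': array([-0.03502405, -0.02575364,  0.01707176]), 'grasp_force': 0.0, 'opening': 1.0007877109537757}
```

View pics/top0.png

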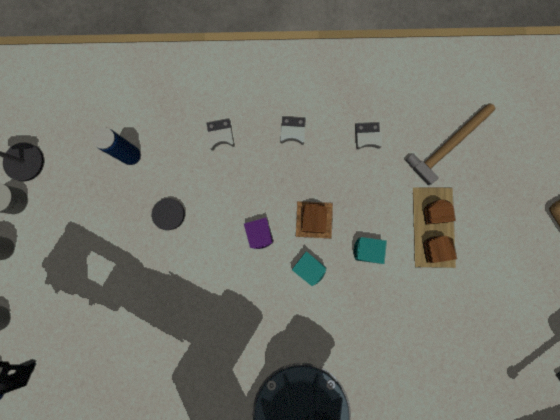

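View pics/side0.png

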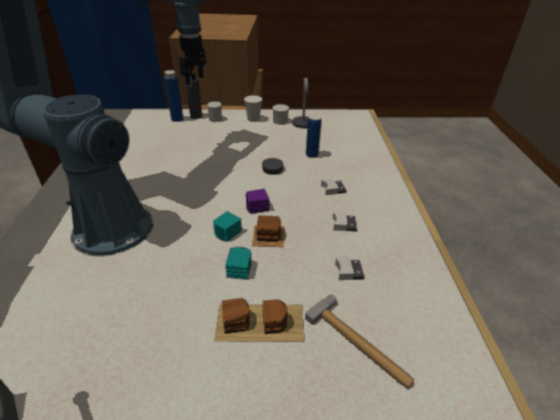

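Looking down from above (up = +x, left = +y), the mat heel is at (314,218) and the board heels are at (438,210) and (440,248). The decoys are purple (258,232) and turquoise (309,268) and (370,250). The leaves are near (220,135), (292,130) and (368,135). The target is the brown block on the cork mat.

Run:
```python
from h import *
d=np.load("top0.npz");f=d["f"];P=d["P"]
a=cv2.resize(f[105:165,195:395],None,fx=4,fy=4,interpolation=cv2.INTER_CUBIC)
b=cv2.resize(f[190:250,285:345],None,fx=5.6,fy=5.6,interpolation=cv2.INTER_CUBIC)
b=cv2.copyMakeBorder(b,0,0,0,800-b.shape[1],cv2.BORDER_CONSTANT)
s=np.load("side0.npz");g=cv2.resize(s["f"][205:255,240:300],None,fx=5.6,fy=5.6,interpolation=cv2.INTER_CUBIC)
b[:g.shape[0],400:400+g.shape[1]]=g
cv2.imwrite("pics/crop1.png",np.vstack([a,b]))
z=P[...,2]
for n,(r0,r1,c0,c1),lo,hi in[("l+y",(110,155,200,240),.018,.032),("lmid",(110,155,277,310),.018,.032),("l-y",(110,155,350,385),.018,.032),("heel",(195,245,290,340),.044,.062),("hb1",(190,228,418,460),.044,.062),("hb2",(228,270,418,462),.044,.062),("tin",(190,240,145,190),.02,.03)]:
    Q=P[r0:r1,c0:c1].reshape(-1,3);m=(Q[:,2]>lo)&(Q[:,2]<hi);Q=Q[m]
    r=cv2.minAreaRect((Q[:,:2]*1000).astype(np.float32))
    print(n,len(Q),np.median(Q[:,2]).round(4),Q.min(0).round(3),Q.max(0).round(3),r)
print(np.round(z[205:235:3,290:340:3]*1000))
```

```text
l+y 358 0.0254 [0.642 0.161 0.018] [0.706 0.226 0.03 ] ((677.7803344726562, 194.91729736328125), (62.10636520385742, 60.03498840332031), 10.117170333862305)
lmid 335 0.0249 [ 0.653 -0.019  0.018] [0.716 0.04  0.031] ((684.7669067382812, 9.655485153198242), (60.05392074584961, 58.50164031982422), 84.43423461914062)
l-y 333 0.0251 [ 0.639 -0.211  0.018] [ 0.701 -0.151  0.03 ] ((669.83740234375, -181.18971252441406), (60.15958023071289, 60.476783752441406), 2.225252866744995)
heel 642 0.0534 [ 0.427 -0.066  0.045] [ 0.495 -0.008  0.058] ((461.45025634765625, -38.18933868408203), (56.00149154663086, 67.70134735107422), 85.27530670166016)
hb1 516 0.0532 [ 0.445 -0.372  0.044] [ 0.5   -0.312  0.058] ((472.55255126953125, -340.453369140625), (54.79174041748047, 58.06096267700195), 7.419318675994873)
hb2 610 0.0532 [ 0.351 -0.369  0.044] [ 0.414 -0.306  0.057] ((384.02886962890625, -336.7742919921875), (59.71183776855469, 58.25618362426758), 8.89283275604248)
tin 802 0.0266 [0.439 0.282 0.02 ] [0.516 0.361 0.03 ] ((477.4649353027344, 321.514404296875), (78.77484893798828, 76.98486328125), 88
[... 217 characters left out ...]
.   3.  55.  53.  57. 998.  55.  52.  55.  54.   6.
    2.  -2.   2.]
 [  0.  -0.  -0.   4.   3.  53.  53.  55.  53.  54.  52.  52.  54.   4.
    5.   1.   1.]
 [ -0.   0.   1.   1.   5.  51.  54.  53.  55.  57.  55.  52.  51.   5.
    4.  -3.  -3.]
 [  2.   0.   6.   6.   7.  53.  52.  54.  54.  56.  52.  55.  55.   4.
   -1.   1.   3.]
 [ -0.   1.   4.   2.  21.  52.  53.  54.  52.  52.  51.  52.  53.   4.
    3.  -0.  -2.]
 [ -2.  -3.   0.   5.  37.  56.  52.  52.  53.  54.  51.  56.   1.   2.
    1.   1. 998.]
 [  2.   3.   2.   2.  54.  52.  54.  58.  54.  55.  55.  56.   2.   2.
    2.   6.  -1.]
 [ -5.  -1.   8.   4.   2.   2.   2.   4.  12.  18.  29.  38.   1.   3.
    3.   2.   1.]]
```

View pics/crop1.png

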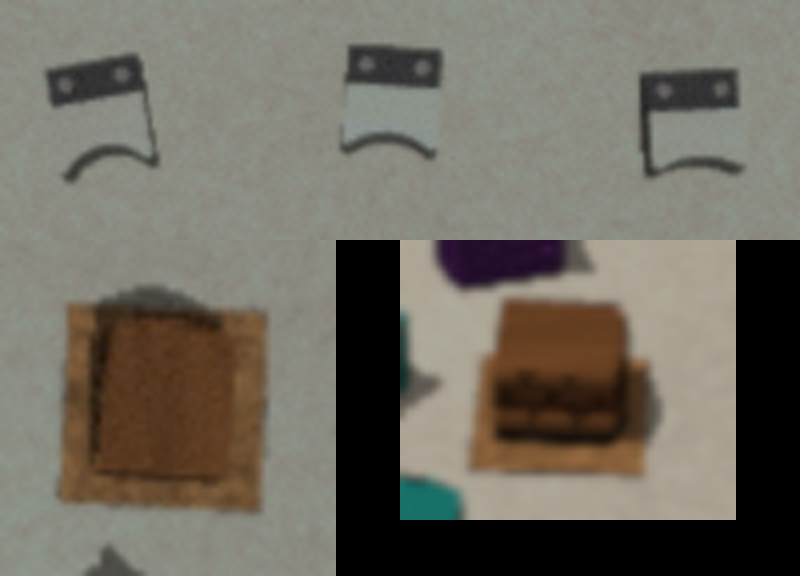

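The crop confirms a brown, nearly flat-backed heel on the cork. It is about 67.7 mm deep, which suggests R50. The notches look tightest at the left leaf and flattest at the right one. Next I measure the arcs to sub-pixel level.

```bash
cat > m.py <<'E'
from h import *
from scipy.optimize import least_squares
def ray(c,uv,z):
    uv=np.atleast_2d(uv);d=np.c_[(uv[:,0]-c["cx"])/c["fx"],(uv[:,1]-c["cy"])/c["fy"],np.ones(len(uv))]@c["R"].T
    o=np.array(c["xyz"]);return (o+d*((z-o[2])/d[:,2])[:,None])[:,:2]
def arcfit(p,r=None):
    g=p.mean(0)-[.04,0]
    if r is None:
        s=least_squares(lambda q:np.hypot(*(p-q[:2]).T)-q[2],[*g,.04],loss="soft_l1",f_scale=.001)
    else: s=least_squares(lambda q:np.hypot(*(p-q).T)-r,g,loss="soft_l1",f_scale=.001)
    return s.x,np.sqrt(np.mean(s.fun**2))
E
python3 - <<'E'
from m import *
c=cam("top");g=cv2.cvtColor(c["frame"],cv2.COLOR_BGR2GRAY).astype(float)
def cross(col,t,i,up):  # subpixel crossing walking from dark i
    st=-1 if up else 1
    while col[i]<t: i+=st
    return i-st*( (col[i]-t)/(col[i]-col[i-st]))
for n,cols,rows in[("+y",range(213,233),(134,152)),("mid",range(283,303),(132,148)),("-y",range(360,379),(138,152))]:
    top=[];bot=[]
    for u in cols:
        col=g[:,u];i=rows[0]+np.argmin(col[rows[0]:rows[1]]);bgd=np.median(g[rows[1]:rows[1]+6,u])
        t1=(col[i]+np.median(col[i-8:i-3]))/2;t2=(col[i]+bgd)/2
        top.append((u,cross(col,t1,i,True)));bot.append((u,cross(col,t2,i,False)))
    T=ray(c,top,.025);B=ray(c,bot,0)
    print(n,"free",*[(np.round(x*1000,1),round(e*1000,2)) for x,e in(arcfit(T),arcfit(B))])
    for r in(.03,.038,.05): print("  ",r,*[(np.round(x*1000,1),round(e*1000,2)) for x,e in(arcfit(T,r),arcfit(B,r))])
    # foot yaw
    u0=cols[0]-6;m=np.zeros(g.shape,np.uint8);m[112:134,u0:u0+34]=(g[112:134,u0:u0+34]<95)
    k=cv2.connectedComponentsWithStats(m)[1:3];j=1+np.argmax(k[1][1:,4]);ys,xs=np.where(k[0]==j)
    ys2=ys;F=ray(c,np.c_[xs,ys],.006);rr=cv2.minAreaRect((F*1000).astype(np.float32));print("  foot",rr,"tips",T[0].round(4),T[-1].round(4))
# heels
P=pts(c)
for n,(r0,r1,c0,c1) in[("mat",(195,245,290,340)),("b1",(190,228,418,460)),("b2",(228,270,418,462))]:
    m=np.zeros(g.shape,np.uint8);zz=P[r0:r1,c0:c1,2];m[r0:r1,c0:c1]=(zz>.046)&(zz<.065)
    m=cv2.medianBlur(m,3)
    ct=max(cv2.findContours(m,0,cv2.CHAIN_APPROX_NONE)[0],key=len)[:,0,:]
    X=ray(c,ct,.053);rr=cv2.minAreaRect((X*1000).astype(np.float32));
    a=np.deg2rad(rr[2]);a=(a+np.pi/4)%(np.pi/2)-np.pi/4
    C=np.array(rr[0])/1000;L=(X-C)@np.array([[np.cos(a),-np.sin(a)],[np.sin(a),np.cos(a)]])
    back=L[L[:,0]>.012];bb=back[np.abs(back[:,1])<.022]
    print(n,rr,a,"back R",arcfit(bb),"rows back", np.round(L[np.argsort(L[:,1])][:0]*1000))
    for lo in range(-28,28,8):
        s=L[(L[:,0]>0)&(L[:,1]>=lo/1e3)&(L[:,1]<(lo+8)/1e3)];print("    ",lo+4,np.round(s[:,0].max()*1000,1) if len(s) else None)
E
```

```text
+y free (array([627.4, 186.6,  32. ]), np.float64(0.27)) (array([628.8, 187.6,  30.6]), np.float64(0.29))
   0.03 (array([629.7, 186.7]), np.float64(0.39)) (array([629.5, 187.7]), np.float64(0.3))
   0.038 (array([620.9, 186.5]), np.float64(0.64)) (array([620.8, 186.4]), np.float64(0.94))
   0.05 (array([608.3, 186.6]), np.float64(1.37)) (array([608.4, 184.5]), np.float64(1.8))
  foot ((707.6324462890625, 199.74774169921875), (28.741174697875977, 62.2366943359375), 4.378124713897705) tips [0.6485 0.2107] [0.6502 0.1629]
mid free (array([624.5,  15.6,  40.1]), np.float64(0.24)) (array([625.1,  15.3,  39.5]), np.float64(0.3))
   0.03 (array([635.3,  14.3]), np.float64(1.0)) (array([635.4,  14. ]), np.float64(1.05))
   0.038 (array([626.7,  15.3]), np.float64(0.29)) (array([626.7,  15.1]), np.float64(0.34))
   0.05 (array([614.2,  17.2]), np.float64(0.59)) (array([614.2,  16.9]), np.float64(0.67))
  foot ((714.2543334960938, 8.113813400268555), (61.232078552246094, 25.99159812927246), 84.7980728149414) tips [0.6596 0.0346] [ 0.6536 -0.013 ]
-y free (array([ 594.8, -182.6,   50.9]), np.f
[... 761 characters left out ...]
9
     -8 33.8
     0 33.6
     8 33.0
     16 32.5
     24 27.1
b1 ((472.8199768066406, -340.3066101074219), (53.9864387512207, 58.5808219909668), 4.891526222229004) 0.08537323802553598 back R (array([-0.00345513, -0.00045131,  0.02970654]), np.float64(0.0007638316734608566)) rows back []
     -24 17.7
     -16 23.2
     -8 26.5
     0 27.0
     8 25.3
     16 23.4
     24 19.4
b2 ((383.97137451171875, -335.9249267578125), (59.707279205322266, 58.719024658203125), 8.09084701538086) 0.1412119196935523 back R (array([-0.00759674, -0.00029353,  0.03693732]), np.float64(0.000720880148670491)) rows back []
     -24 22.3
     -16 26.1
     -8 29.5
     0 29.9
     8 29.4
     16 25.8
     24 22.3
```

Fits are clear: leaf +y is R30, mid is R38 and −y is R50. The mat heel has R≈50 (depth 67.6, so 50+18). Plan: touch the mid leaf for comparison, then seat the heel in the −y leaf, which has its axis near (0.5957, −0.1834) and yaw of about 0.04.

>>> jog_arm([
  [[-30, -31, 0, 0, 0, 0, 85], [-33, -34, 0, 0, 0, 0, 85], [-33, -34, 0, 0, 0, 0, 85], [-33, -34, 0, 0, 0, 0, 85], [-33, -34, 0, 0, 0, 0, 85], [-33, -34, 0, 0, 0, 0, 85], [-33, -34, 0, 0, 0, 0, 85], [-33, -34, 0, 0, 0, 0, 85], [-33, -34, 0, 0, 0, 0, 85], [-33, -34, 0, 0, 0, 0, 85]],
])

```text
time_s: 1.15
eef_pos: [0.3892, 0.1089, 0.2314]
eef_rot: [0.0, 0.175, 0.985, 0.0]
wrist_force: [0.4, 0.2, -0.4]
opening: 0.995
grasp_force: 0.0
```

```bash
cat > go.py <<'E'
# usage: go.py x y z yaw  (tool x heading = pi+yaw, pointing down) -> tool-frame shift mm and turn
from h import *;import sys
x,y,z,a=map(float,sys.argv[1:])
o=ctrl.get_obs();Rm=R.from_quat(np.roll(o["eef_rot"],-1));
Rt=R.from_matrix(np.array([[-np.cos(a),-np.sin(a),0],[-np.sin(a),np.cos(a),0],[0,0,-1]]).T)
print(o["time_s"],"pos",np.round(o["eef_pos"]*1000,1),"F",np.round(o["wrist_force"],2),"T",np.round(o["torque"],2),"open",o["opening"],"g",o["grasp_force"])
print("shift",np.round(Rm.inv().apply(np.array([x,y,z])-o["eef_pos"])*1000,1),"turn",np.round((Rm.inv()*Rt).as_rotvec(),4))
E
python3 go.py .4551 -.0376 .231 -.0816
```

```text
1.15 pos [389.2 108.9 231.4] F [ 0.41  0.16 -0.39] T [-0.01 -0.02 -0.  ] open 0.9953394441427195 g 0.0
shift [-112.3 -114.9    0.4] turn [ 0.0003  0.0006 -0.2702]
```

>>> jog_arm([
  [[-28, -29, 0, 0, 0, 0, 85], [-28, -29, 0, 0, 0, 0, 85], [-28, -29, 0, 0, 0, 0, 85], [-28, -28, 0, 0, 0, 0, 85], [0, 0, 10, 0, 0, -0.135, 85], [0, 0, 20, 0, 0, -0.135, 85], [0, 0, 40, 0, 0, 0, 85], [0, 0, 40, 0, 0, 0, 85], [0, 0, 25, 0, 0, 0, 85], [0, 0, 5, 0, 0, 0, 85]],
])

```text
time_s: 2.15
eef_pos: [0.4517, -0.0349, 0.0881]
eef_rot: [-0.003, 0.041, 0.999, 0.001]
wrist_force: [0.8, 0.7, 0.1]
opening: 0.995
grasp_force: 0.0
```

```bash
python3 go.py .4551 -.0376 .011 -.0816
python3 - <<'E'
from h import *
c=cam("top");s=cam("side")
a=cv2.resize(c["frame"][170:270,264:364],(400,400),interpolation=2);b=cv2.resize(s["frame"][160:260,220:320],(400,400),interpolation=2)
cv2.imwrite("pics/pre.png",np.hstack([a,b]))
E
```

```text
2.15 pos [451.7 -34.9  88.1] F [0.85 0.75 0.13] T [-0.01  0.02 -0.05] open 0.9946403343414723 g 0.0
shift [-4.1 -2.6 77.1] turn [ 0.0017 -0.0066 -0.0004]
```

View pics/pre.png

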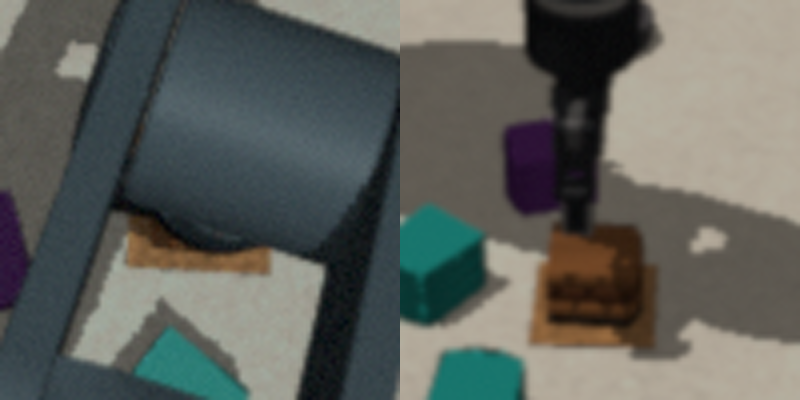

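The side view shows the fingers right over the brown heel, crop (575,220), and clear of the turquoise blocks. I'll correct the small offset and descend.

>>> jog_arm([
  [[-2, -1, 0, 0, 0, 0, 85], [0, 0, 0, 0, 0, 0, 85], [0, 0, 15, 0, 0, 0, 85], [0, 0, 15, 0, 0, 0, 85], [0, 0, 15, 0, 0, 0, 85], [0, 0, 15, 0, 0, 0, 85], [0, 0, 10, 0, 0, 0, 85], [0, 0, 5, 0, 0, 0, 85], [0, 0, 0, 0, 0, 0, 85], [0, 0, 0, 0, 0, 0, 85]],
])

```text
time_s: 3.25
eef_pos: [0.457, -0.0371, 0.0169]
eef_rot: [0.001, 0.041, 0.999, -0.0]
wrist_force: [-0.3, -0.8, -0.7]
opening: 0.995
grasp_force: 0.0
```

```bash
python3 go.py .4551 -.0376 .011 -.0816
```

```text
3.25 pos [457.  -37.1  16.9] F [-0.3  -0.81 -0.67] T [ 0.01 -0.04  0.01] open 0.99519479090552 g 0.0
shift [ 1.9 -0.6  5.9] turn [-0.0003  0.001  -0.0001]
```

>>> jog_arm([
  [[2, -0.5, 6, 0, 0, 0, 85], [0, 0, 0, 0, 0, 0, 85], [0, 0, 0, 0, 0, 0, 65], [0, 0, 0, 0, 0, 0, 60], [0, 0, 0, 0, 0, 0, 58], [0, 0, 0, 0, 0, 0, 50], [0, 0, 0, 0, 0, 0, 45], [0, 0, 0, 0, 0, 0, 45], [0, 0, 0, 0, 0, 0, 45], [0, 0, 0, 0, 0, 0, 45]],
])

```text
time_s: 4.25
eef_pos: [0.4547, -0.0374, 0.0106]
eef_rot: [0.0, 0.041, 0.999, -0.0]
wrist_force: [0.1, -0.6, 5.1]
opening: 0.648
grasp_force: 63.9
```

>>> jog_arm([
  [[0, 0, -5, 0, 0, 0, 45], [0, 0, -10, 0, 0, 0, 45], [0, 0, -15, 0, 0, 0, 45], [0, 0, -20, 0, 0, 0, 45], [0, 0, -20, 0, 0, 0, 45], [0, 0, -10, 0, 0, 0, 45], [0, 0, -5, 0, 0, 0, 45], [0, 0, 0, 0, 0, 0, 45], [0, 0, 0, 0, 0, 0, 45], [0, 0, 0, 0, 0, 0, 45]],
])

```text
time_s: 5.25
eef_pos: [0.4536, -0.037, 0.0944]
eef_rot: [-0.001, 0.041, 0.999, 0.0]
wrist_force: [0.2, 0.3, -1.7]
opening: 0.649
grasp_force: 63.7
```

```bash
python3 go.py .58 .0015 .096 -.1
```

```text
5.25 pos [453.6 -37.   94.4] F [ 0.25  0.32 -1.69] T [0.   0.02 0.01] open 0.6494785856371934 g 63.689929246902466
shift [-122.8   48.7   -1.8] turn [ 0.0005 -0.0019  0.0181]
```

Grasped (55.5 mm, 64 N) and lifted. The heel underside is at TCP z − 7.6 mm and its axis is 9.6 mm towards −x. Next stop is in front of the mid leaf.

```bash
python3 go.py .597 .0178 .060 -.09
```

```text
5.25 pos [453.6 -37.   94.4] F [ 0.25  0.32 -1.69] T [0.   0.02 0.01] open 0.6494785856371934 g 63.689929246902466
shift [-138.5   66.4   34.1] turn [ 0.0005 -0.0019  0.0081]
```

>>> jog_arm([
  [[-10, 5, 0, 0, 0, 0.008, 45], [-20, 10, 0, 0, 0, 0, 45], [-27, 13, 0, 0, 0, 0, 45], [-28, 14, 0, 0, 0, 0, 45], [-27, 12, 5, 0, 0, 0, 45], [-16, 8, 10, 0, 0, 0, 45], [-8, 4, 14, 0, 0, 0, 45], [-3, 0, 5, 0, 0, 0, 45], [0, 0, 0, 0, 0, 0, 45], [0, 0, 0, 0, 0, 0, 45]],
])

```text
time_s: 6.25
eef_pos: [0.5984, 0.016, 0.0612]
eef_rot: [-0.0, 0.045, 0.999, 0.0]
wrist_force: [-0.3, -0.3, -0.4]
opening: 0.654
grasp_force: 63.8
```

```bash
python3 go.py .597 .0178 .010 -.09;  python3 - <<'E'
from h import *
c=cam("top");s=cam("side")
a=cv2.resize(c["frame"][100:200,240:340],(400,400),interpolation=2);b=cv2.resize(s["frame"][160:260,280:380],(400,400),interpolation=2)
cv2.imwrite("pics/mid.png",np.hstack([a,b]))
E
```

```text
6.25 pos [598.4  16.   61.2] F [-0.26 -0.3  -0.43] T [-0.06 -0.    0.06] open 0.6536026414693078 g 63.810778856277466
shift [ 1.5  1.6 51.2] turn [ 0.     -0.0008 -0.0001]
```

View pics/mid.png

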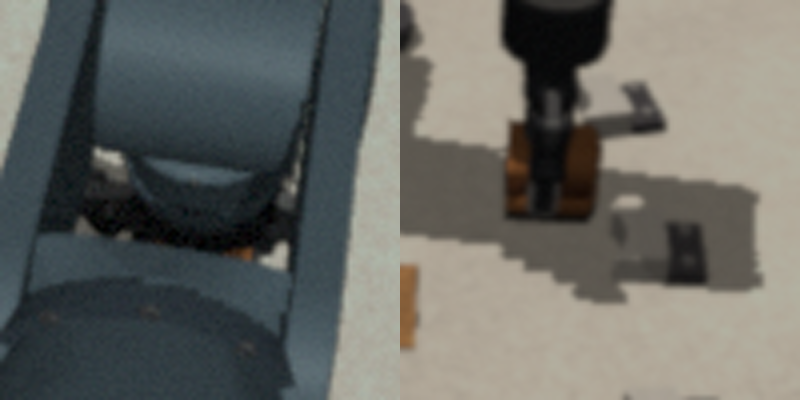

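The picture shows the heel held upright at crop (550,170), clear in front of the mid leaf at (660,250). Lowering now.

>>> jog_arm([
  [[1, 1.5, 5, 0, 0, 0, 45], [0, 0, 10, 0, 0, 0, 45], [0, 0, 12, 0, 0, 0, 45], [0, 0, 12, 0, 0, 0, 45], [0, 0, 7, 0, 0, 0, 45], [0, 0, 4, 0, 0, 0, 45], [0, 0, 1, 0, 0, 0, 45], [0, 0, 0, 0, 0, 0, 45], [0, 0, 0, 0, 0, 0, 45], [0, 0, 0, 0, 0, 0, 45]],
])

```text
time_s: 7.35
eef_pos: [0.5983, 0.0176, 0.0109]
eef_rot: [0.001, 0.045, 0.999, -0.0]
wrist_force: [0.8, 0.1, -2.0]
opening: 0.649
grasp_force: 63.8
```

>>> jog_arm([
  [[-2, 0, 0, 0, 0, 0, 45], [-2, 0, 0, 0, 0, 0, 45], [-2, 0, 0, 0, 0, 0, 45], [-2, 0, 0, 0, 0, 0, 45], [-2, 0, 0, 0, 0, 0, 45], [-2, 0, 0, 0, 0, 0, 45], [-2, 0, 0, 0, 0, 0, 45], [-2, 0, 0, 0, 0, 0, 45], [0, 0, 0, 0, 0, 0, 45], [0, 0, 0, 0, 0, 0, 45]],
])

```text
time_s: 8.35
eef_pos: [0.6138, 0.0162, 0.0103]
eef_rot: [-0.0, 0.045, 0.999, -0.0]
wrist_force: [-0.3, 0.0, -1.5]
opening: 0.648
grasp_force: 63.8
```

```bash
python3 go.py .6216 .0156 .010 -.09
```

```text
8.35 pos [613.8  16.2  10.3] F [-0.34  0.03 -1.49] T [ 0.03  0.02 -0.  ] open 0.6479183682036508 g 63.81191968917847
shift [-7.9  0.1  0.3] turn [-0.     -0.0001  0.0002]
```

>>> jog_arm([
  [[-1, 0, 0, 0, 0, 0, 45], [-1, 0, 0, 0, 0, 0, 45], [-1, 0, 0, 0, 0, 0, 45], [-1, 0, 0, 0, 0, 0, 45], [-0.5, 0, 0, 0, 0, 0, 45], [-0.5, 0, 0, 0, 0, 0, 45], [-0.5, 0, 0, 0, 0, 0, 45], [-0.5, 0, 0, 0, 0, 0, 45], [0, 0, 0, 0, 0, 0, 45], [0, 0, 0, 0, 0, 0, 45]],
])

```text
time_s: 9.35
eef_pos: [0.6197, 0.0157, 0.0103]
eef_rot: [-0.0, 0.045, 0.999, 0.0]
wrist_force: [1.3, -0.4, -2.2]
opening: 0.646
grasp_force: 63.8
```

>>> jog_arm([
  [[-0.3, 0, 0, 0, 0, 0, 45], [-0.3, 0, 0, 0, 0, 0, 45], [-0.3, 0, 0, 0, 0, 0, 45], [-0.3, 0, 0, 0, 0, 0, 45], [-0.3, 0, 0, 0, 0, 0, 45], [0, 0, 0, 0, 0, 0, 45], [0, 0, 0, 0, 0, 0, 45], [0, 0, 0, 0, 0, 0, 45], [0, 0, 0, 0, 0, 0, 45], [0, 0, 0, 0, 0, 0, 45]],
])

```text
time_s: 10.35
eef_pos: [0.6211, 0.0155, 0.0102]
eef_rot: [-0.0, 0.045, 0.999, -0.0]
wrist_force: [-0.3, -0.2, -1.0]
opening: 0.647
grasp_force: 63.8
```

>>> jog_arm([
  [[-0.3, 0, 0, 0, 0, 0, 45], [-0.3, 0, 0, 0, 0, 0, 45], [-0.3, 0, 0, 0, 0, 0, 45], [-0.3, 0, 0, 0, 0, 0, 45], [-0.3, 0, 0, 0, 0, 0, 45], [0, 0, 0, 0, 0, 0, 45], [0, 0, 0, 0, 0, 0, 45], [0, 0, 0, 0, 0, 0, 45], [0, 0, 0, 0, 0, 0, 45], [0, 0, 0, 0, 0, 0, 45]],
])

```text
time_s: 11.35
eef_pos: [0.6213, 0.0154, 0.0099]
eef_rot: [-0.002, 0.045, 0.999, -0.0]
wrist_force: [-6.7, -0.5, 1.9]
opening: 0.653
grasp_force: 64.2
```

Touched the mid leaf at 6.7 N with the axes about 15 mm apart. Contact came at TCP x = 621.2 against a predicted 621.6. It stands off, so it does not fit. Backing out and going over to the R50 leaf.

>>> jog_arm([
  [[2, 0, 0, 0, 0, 0, 45], [5, 0, 0, 0, 0, 0, 45], [8, 0, 0, 0, 0, 0, 45], [8, 0, -5, 0, 0, 0, 45], [5, 0, -15, 0, 0, 0, 45], [2, 0, -15, 0, 0, 0, 45], [0, 0, -10, 0, 0, 0, 45], [0, 0, -5, 0, 0, 0, 45], [0, 0, 0, 0, 0, 0, 45], [0, 0, 0, 0, 0, 0, 45]],
])

```text
time_s: 12.35
eef_pos: [0.5928, 0.0181, 0.0601]
eef_rot: [-0.0, 0.045, 0.999, 0.0]
wrist_force: [-0.1, 0.0, -0.8]
opening: 0.648
grasp_force: 63.8
```

```bash
python3 go.py .5803 -.1841 .060 .04
```

```text
12.35 pos [592.8  18.1  60.1] F [-0.11  0.01 -0.76] T [ 0.04  0.07 -0.02] open 0.6481033709383371 g 63.83222222328186
shift [-5.700e+00 -2.025e+02  1.000e-01] turn [ 0.000e+00 -1.000e-04 -1.298e-01]
```

>>> jog_arm([
  [[-1, -10, 0, 0, 0, 0, 45], [-1, -25, 0, 0, 0, 0, 45], [-1, -35, 0, 0, 0, 0, 45], [-1, -40, 0, 0, 0, 0, 45], [-1, -38, 0, 0, 0, 0, 45], [-0.5, -30, 0, 0, 0, 0, 45], [0, -17, 0, 0, 0, -0.03, 45], [0, -7, 0, 0, 0, -0.06, 45], [0, 0, 0, 0, 0, -0.04, 45], [0, 0, 0, 0, 0, 0, 45]],
])

```text
time_s: 13.35
eef_pos: [0.5797, -0.1846, 0.0594]
eef_rot: [-0.001, -0.02, 1.0, 0.0]
wrist_force: [-0.1, 1.0, -1.4]
opening: 0.653
grasp_force: 64.0
```

```bash
python3 go.py .5803 -.1841 .010 .04
```

```text
13.35 pos [ 579.7 -184.6   59.4] F [-0.12  1.   -1.37] T [ 0.02  0.   -0.03] open 0.6525461815512739 g 64.03136372566223
shift [-0.7  0.4 49.4] turn [ 0.0006 -0.0012 -0.0007]
```

>>> jog_arm([
  [[0, 0.5, 5, 0, 0, 0, 45], [0, 0, 10, 0, 0, 0, 45], [0, 0, 12, 0, 0, 0, 45], [0, 0, 11, 0, 0, 0, 45], [0, 0, 7, 0, 0, 0, 45], [0, 0, 3, 0, 0, 0, 45], [0, 0, 1.5, 0, 0, 0, 45], [-1, 0, 0, 0, 0, 0, 45], [-1, 0, 0, 0, 0, 0, 45], [0, 0, 0, 0, 0, 0, 45]],
])

```text
time_s: 14.35
eef_pos: [0.583, -0.1833, 0.0114]
eef_rot: [0.001, -0.02, 1.0, -0.0]
wrist_force: [0.2, -0.0, -2.4]
opening: 0.65
grasp_force: 64.0
```

>>> jog_arm([
  [[-2, 0, 0, 0, 0, 0, 45], [-2, 0, 0, 0, 0, 0, 45], [-2, 0, 0, 0, 0, 0, 45], [-2, 0, 0, 0, 0, 0, 45], [-2, 0, 0, 0, 0, 0, 45], [-2, 0, 0, 0, 0, 0, 45], [-2, 0, 0, 0, 0, 0, 45], [-2, 0, 0, 0, 0, 0, 45], [0, 0, 0, 0, 0, 0, 45], [0, 0, 0, 0, 0, 0, 45]],
])

```text
time_s: 15.35
eef_pos: [0.5984, -0.1823, 0.0107]
eef_rot: [-0.0, -0.02, 1.0, 0.0]
wrist_force: [-0.2, -0.6, -1.5]
opening: 0.65
grasp_force: 64.0
```

```bash
python3 go.py .6053 -.1831 .009 .04
python3 - <<'E'
from h import *
c=cam("top");s=cam("side")
a=cv2.resize(c["frame"][100:200,318:418],(400,400),interpolation=2);b=cv2.resize(s["frame"][215:315,290:390],(400,400),interpolation=2)
cv2.imwrite("pics/near.png",np.hstack([a,b]))
E
```

```text
15.35 pos [ 598.4 -182.3   10.7] F [-0.21 -0.58 -1.55] T [-0.03  0.05  0.02] open 0.6497661749683676 g 64.03127789497375
shift [-6.9 -1.   1.7] turn [ 0.     -0.0001  0.0002]
```

View pics/near.png

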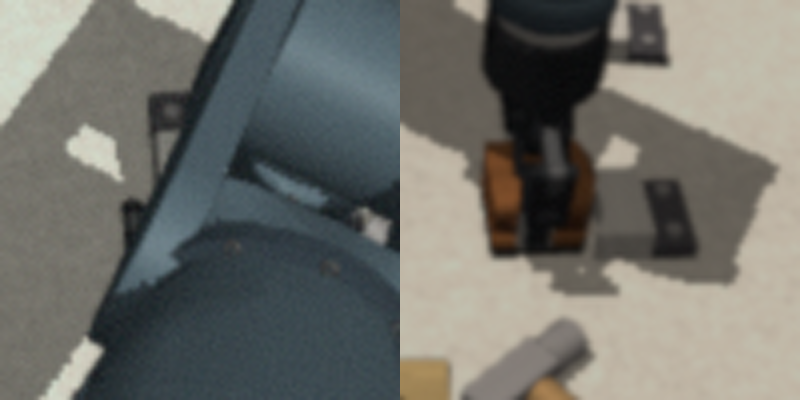

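The side view shows the heel (crop 540,200) just short of the leaf notch (595,215), upright and clear of the hammer. Closing in slowly.

>>> jog_arm([
  [[-1, -0.5, 0.5, 0, 0, 0, 45], [-1, -0.5, 0.5, 0, 0, 0, 45], [-1, 0, 0.5, 0, 0, 0, 45], [-0.5, 0, 0, 0, 0, 0, 45], [-0.5, 0, 0, 0, 0, 0, 45], [-0.5, 0, 0, 0, 0, 0, 45], [-0.5, 0, 0, 0, 0, 0, 45], [0, 0, 0, 0, 0, 0, 45], [0, 0, 0, 0, 0, 0, 45], [0, 0, 0, 0, 0, 0, 45]],
])

```text
time_s: 16.45
eef_pos: [0.6034, -0.1832, 0.0093]
eef_rot: [-0.0, -0.02, 1.0, 0.0]
wrist_force: [-0.4, 0.0, -2.2]
opening: 0.648
grasp_force: 64.0
```

>>> jog_arm([
  [[-0.3, 0, 0, 0, 0, 0, 45], [-0.3, 0, 0, 0, 0, 0, 45], [-0.3, 0, 0, 0, 0, 0, 45], [-0.3, 0, 0, 0, 0, 0, 45], [-0.3, 0, 0, 0, 0, 0, 45], [0, 0, 0, 0, 0, 0, 45], [0, 0, 0, 0, 0, 0, 45], [0, 0, 0, 0, 0, 0, 45], [0, 0, 0, 0, 0, 0, 45], [0, 0, 0, 0, 0, 0, 45]],
])

```text
time_s: 17.45
eef_pos: [0.6046, -0.1831, 0.0092]
eef_rot: [-0.0, -0.02, 1.0, 0.0]
wrist_force: [-3.1, -1.0, -1.1]
opening: 0.646
grasp_force: 64.0
```

>>> jog_arm([
  [[0, -0.4, 0.5, 0, 0, 0, 45], [0, 0, 0.5, 0, 0, 0, 45], [-0.3, 0, 0, 0, 0, 0, 45], [-0.3, 0, 0, 0, 0, 0, 45], [0, 0, 0, 0, 0, 0, 45], [0, 0, 0, 0, 0, 0, 45], [0, 0, 0, 0, 0, 0, 45], [0, 0, 0, 0, 0, 0, 45], [0, 0, 0, 0, 0, 0, 45], [0, 0, 0, 0, 0, 0, 45]],
])

```text
time_s: 18.45
eef_pos: [0.6049, -0.1836, 0.0082]
eef_rot: [-0.001, -0.02, 1.0, 0.0]
wrist_force: [-6.4, -1.6, 1.9]
opening: 0.645
grasp_force: 64.1
```

```bash
python3 - <<'E'
from h import *
W=[];T=[]
for i in range(6):
    ctrl.camera("side");o=ctrl.get_obs();W.append(o["wrist_force"]);T.append(o["torque"])
print(np.mean(W,0).round(2),np.std(W,0).round(2),np.mean(T,0).round(3))
E
python3 go.py .6053 -.1831 .009 .04
```

```text
[-6.43 -1.67  1.67] [0.48 0.48 0.55] [-0.192  0.882  0.014]
18.75 pos [ 604.9 -183.6    8.2] F [-6.56 -1.58  2.11] T [-0.17  0.85 -0.02] open 0.6497721417243266 g 64.13897037506104
shift [-0.4  0.5 -0.8] turn [ 0.0001 -0.0014  0.0002]
```

A steady −y side force shows the heel sits slightly to +y. I'll ease it over and press up to about 9 N.

>>> jog_arm([
  [[0, -0.3, 0, 0, 0, 0, 45], [0, -0.3, 0, 0, 0, 0, 45], [-0.3, 0, 0, 0, 0, 0, 45], [-0.2, 0, 0, 0, 0, 0, 45], [0, 0, 0, 0, 0, 0, 45], [0, 0, 0, 0, 0, 0, 45], [0, 0, 0, 0, 0, 0, 45], [0, 0, 0, 0, 0, 0, 45], [0, 0, 0, 0, 0, 0, 45], [0, 0, 0, 0, 0, 0, 45]],
])

```text
time_s: 19.75
eef_pos: [0.6049, -0.1836, 0.0081]
eef_rot: [-0.001, -0.02, 1.0, 0.001]
wrist_force: [-8.6, 1.1, 3.6]
opening: 0.648
grasp_force: 64.3
```

```bash
cat > ff.py <<'E'
from h import *
W=[];T=[]
for i in range(5):
    ctrl.camera("side");o=ctrl.get_obs();W.append(o["wrist_force"]);T.append(o["torque"])
print(np.mean(W,0).round(2),np.std(W,0).round(2),np.mean(T,0).round(3))
E
python3 ff.py; python3 go.py .6053 -.1831 .009 .04
```

```text
[-7.96  0.51  3.3 ] [0.74 0.27 0.68] [ 0.029  1.118 -0.009]
20.0 pos [ 604.9 -183.6    8.1] F [-8.35  1.01  2.23] T [ 0.02  1.1  -0.01] open 0.642230350368919 g 64.3117618560791
shift [-0.5  0.5 -0.9] turn [ 0.0011 -0.0026  0.0002]
```

With 0.6 mm of sideways command the TCP did not move (Fy went from −1.7 to +0.5), so the heel neither rocks nor shifts and this leaf fits. It is pressed at about 8 N. One more steady hold, then set it down, relax the push and release.

>>> jog_arm([
  [[-0.2, 0, 0, 0, 0, 0, 45], [0, 0, 0, 0, 0, 0, 45], [0, 0, 0, 0, 0, 0, 45], [0, 0, 0, 0, 0, 0, 45], [0, 0, 0, 0, 0, 0, 45], [0, 0, 0, 0, 0, 0, 45], [0, 0, 0, 0, 0, 0, 45], [0.5, 0, 0, 0, 0, 0, 45], [0.4, 0, 0.3, 0, 0, 0, 45], [0, 0, 0.2, 0, 0, 0, 45]],
])

```text
time_s: 21.0
eef_pos: [0.6048, -0.1837, 0.0077]
eef_rot: [-0.001, -0.02, 1.0, 0.0]
wrist_force: [-6.8, 1.6, 3.6]
opening: 0.648
grasp_force: 64.4
```

```bash
python3 ff.py; python3 go.py .6053 -.1831 .009 .04
```

```text
[-5.92  0.72  2.33] [0.33 0.49 0.66] [ 0.103  0.858 -0.008]
21.25 pos [ 604.9 -183.6    7.7] F [-6.21  1.19  2.3 ] T [ 0.05  0.86 -0.01] open 0.6478661868249942 g 64.40304279327393
shift [-0.5  0.5 -1.3] turn [ 0.0008 -0.0012  0.0003]
```

>>> jog_arm([
  [[0.4, 0, 0.2, 0, 0, 0, 45], [0, 0, 0, 0, 0, 0, 45], [0, 0, 0, 0, 0, 0, 56], [0, 0, 0, 0, 0, 0, 58], [0, 0, 0, 0, 0, 0, 61], [0, 0, 0, 0, 0, 0, 65], [0, 0, 0, 0, 0, 0, 70], [0, 0, 0, 0, 0, 0, 76], [0, 0, 0, 0, 0, 0, 82], [0, 0, 0, 0, 0, 0, 82]],
])

```text
time_s: 22.25
eef_pos: [0.605, -0.1841, 0.0076]
eef_rot: [0.0, -0.02, 1.0, -0.0]
wrist_force: [0.0, 0.6, 0.1]
opening: 0.957
grasp_force: 0.0
```

```bash
python3 ff.py; python3 go.py .6053 -.1831 .009 .04
```

```text
[-0.17  0.2   0.15] [0.49 0.51 0.55] [-0.002  0.01  -0.007]
22.5 pos [ 605.  -184.1    7.6] F [ 0.44 -0.66 -0.17] T [0.01 0.05 0.02] open 0.9628198158881569 g 0.0
shift [-0.4  1.  -1.4] turn [0.     0.     0.0002]
```

>>> jog_arm([
  [[0, 0, -5, 0, 0, 0, 82], [0, 0, -15, 0, 0, 0, 82], [0, 0, -25, 0, 0, 0, 82], [0, 0, -30, 0, 0, 0, 82], [0, 0, -35, 0, 0, 0, 82], [0, 0, -35, 0, 0, 0, 82], [0, 0, -35, 0, 0, 0, 82], [10, 20, -10, 0, 0, 0, 82], [20, 35, 0, 0, 0, 0, 82], [20, 40, 0, 0, 0, 0, 82]],
])

```text
time_s: 23.5
eef_pos: [0.5512, -0.0912, 0.1997]
eef_rot: [0.001, -0.019, 1.0, -0.001]
wrist_force: [-0.6, 0.2, -0.3]
opening: 0.962
grasp_force: 0.0
```

>>> jog_arm([
  [[15, 40, 0, 0, 0, 0, 82], [15, 40, 0, 0, 0, 0, 82], [15, 40, 0, 0, 0, 0, 82], [15, 40, 0, 0, 0, 0, 82], [10, 35, 0, 0, 0, 0, 82], [10, 30, 0, 0, 0, 0, 82], [0, 20, 0, 0, 0, 0, 82], [0, 10, 0, 0, 0, 0, 82], [0, 0, 0, 0, 0, 0, 82], [0, 0, 0, 0, 0, 0, 82]],
])

```text
time_s: 24.5
eef_pos: [0.4613, 0.1598, 0.198]
eef_rot: [0.0, -0.02, 1.0, -0.0]
wrist_force: [-0.1, -0.5, 0.9]
opening: 0.961
grasp_force: 0.0
```

Run:
```python
from m import *
c=cam("top");s=cam("side");P=pts(c)
a=cv2.resize(c["frame"][100:200,318:418],(400,400),interpolation=2);b=cv2.resize(s["frame"][215:315,290:390],(400,400),interpolation=2)
cv2.imwrite("pics/end.png",np.hstack([a,b]))
for n,(r0,r1,c0,c1) in[("seated",(130,190,340,400)),("b1",(190,228,418,460)),("b2",(228,270,418,462))]:
    m=np.zeros(P.shape[:2],np.uint8);zz=P[r0:r1,c0:c1,2];m[r0:r1,c0:c1]=(zz>.042)&(zz<.065)
    m=cv2.medianBlur(m,3);ct=max(cv2.findContours(m,0,cv2.CHAIN_APPROX_NONE)[0],key=len)[:,0,:]
    print(n,cv2.minAreaRect((ray(c,ct,.05)*1000).astype(np.float32)),np.median(zz[m[r0:r1,c0:c1]>0]))
```

```text
seated ((610.9707641601562, -181.92723083496094), (69.31151580810547, 57.83732604980469), 3.2501888275146484) 0.050121002474239396
b1 ((472.9052429199219, -340.7540283203125), (54.489288330078125, 60.278778076171875), 4.352309226989746) 0.05299767023732077
b2 ((383.86859130859375, -336.6268005371094), (60.0180549621582, 59.83037567138672), 8.10560417175293) 0.053214459201322395
```

View pics/end.png

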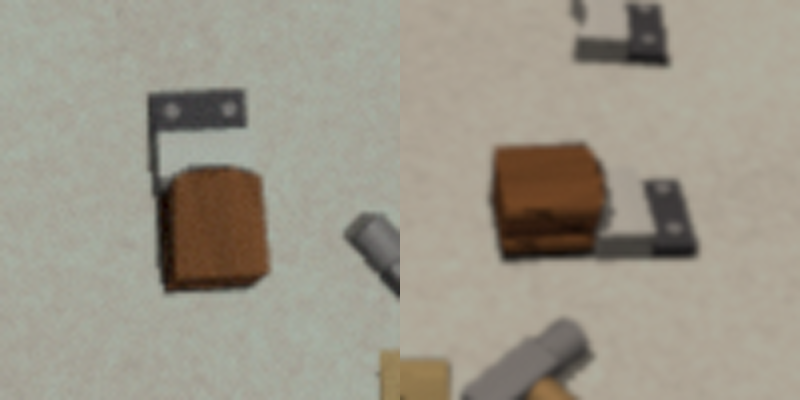

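The picture shows the heel standing upright (top at 50 mm) and flush in the −y leaf at crop (215,170). Its axis is within about 1 mm of the leaf's, its yaw is near the leaf's, and the other two heels have not moved. Handing in.

```bash
python3 -c "
from bench import ctrl;print(ctrl.hand_in())"
```

```text
the job is handed in; nothing more can be done
None
```

I touched the R50 heel from the mat to the R38 leaf, where it stood off, then pressed it home in the R50 leaf at about 8 N and left it seated there; the job is handed in, but no verdict came back.

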